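# Fish the dropped key out of the fixture gap with the bent rod

## Robot

A 6-joint arm with a two-finger parallel gripper is mounted at the origin on the work surface. World frame = base frame: x ahead of the robot, y to its left, z up, the work surface at z = 0. Lengths are in m, angles in degrees, forces in N, time in s.
With the tool pointing down it reaches from about 0.35 to 0.875 m from the base axis. Payload 4.2 kg.
Tool frame: the origin (TCP) lies midway between the tips of the shut fingers; the grasp point (between the pads) lies 19 mm behind it; z points along the fingers, y is the line along which they close (so a half turn about z gives the same grasp; the last joint's range is limited). The gripper opens to 87 mm and grips with 3 to 60 N. Pads are 19 mm wide; open, the fingers measure 117 mm over their backs; the gripper's body (75 mm by 190 mm) begins 51 mm behind the grasp point.
Start: joints at [-62.418, 22.042, 0.453, 0, -68.411, -14.817], TCP at [0.138, -0.61, 0.223] pointing down, gripper open.
Joint ranges: [-179.83, 179.83], [-69.29, 118.12], [-61.27, 80.66], [-181.25, 117.63], [-171.15, -9.14], [-177.46, 177.46]. Speed limits (degrees/s): [159.86, 159.86, 180, 180, 180, 180].

## Interface

Orientations are given as a 3x3 rotation matrix whose columns are the frame's x, y, z axes.
In Python, from station import sense, capture, finish_job, silhouettes, landmark_of gives the robot as it stands.
- The arm moves only by the tool step_arm, never from a script. Its arguments are lists of equal length, an entry for each row: "linear": the shift along the tool's x, y, z in mm, a list of three; "delta_rot": the turn, a rotation vector about the tool's x, y, z in rad, a list of three; "grip": the finger opening in mm, from 0 to 87. A call has 1 to 10 rows; each row shifts and turns the commanded pose from where the row before left it, along the tool's axes as they then stand; what a row does not reach is not made up. A row lasts 1/8 s, in which the tool goes at most 62.5 mm and 10.7 degrees, less where a joint would pass 70% of its speed; a pose out of reach is approached as far as the arm can. A call with a gripper value outside its range is refused whole. The fingers move at their own pace and stop on an object; the grip force is fixed at half the most. Time passes only in rows, so rows that do not move let the fingers close. It gives the time, the measured TCP pose, the force, the opening and the grip force at its end, in the units of the state.
- sense(): the state, without advancing time (a new reading comes with each control period).
- capture(name): name is "scene" or "top" or "wrist"; returns a dict with "img" (384x512x3 uint8, red, green, blue), "fx", "fy", "cx", "cy" (pixels), "k1" (the pictures are not rectified: a ray, as slopes to the right and down, at radius r is drawn at 1 + k1 r^2 times it, then the intrinsics apply), "world_to_cam" (4x4, takes a point from world to camera coordinates); the wrist camera has in their place "mount" (4x4, takes a point from camera to tool coordinates, whose origin is the TCP and whose axes are the flange's). Camera axes: x right, y up, looking along -z (the intrinsics and any distortion apply to the point x, -y, -z); pixel columns grow to the right and rows downward; lengths in m; the calibration is good to about 2 mm. A picture is of the moment at which its call begins: read the wrist's pose just before it. There is no depth.
- finish_job(): hands the job in; it is judged then, once.
Trained networks look in the newest picture that a camera, given by its name, has taken for a name from the list of things; names that differ only in an ending like _2 or _b are one class to them, and where a whole thing is asked for, a point or a joint stands for the part that bears it (a point fixed in the world has none). Each returns a list of dicts, best first, with "score" (0 to 1); they miss things now and then, are a little off and sometimes report something else, mostly with a low value. They report only what shows in the picture. A call takes as long as a camera call. They do not tell look-alikes from the thing itself.
- silhouettes(camera, label): "mask" (384x512 bool, what is visible of it) and "point" ([column, row] in pixels, amid what is visible of it).
- landmark_of(camera, label): "point" ([column, row] in pixels: a listed point, or the origin of a listed thing).
The state is a dict: "time_s": time; "joints": joint angles; "joint_velocities": joint speeds; "effort": joint torques, N m; "tcp_pos": TCP position; "ee_rot": TCP orientation; "wrist_force": force on the tool from outside, world axes, zero at the start; "moment": the same for the moment, N m; "gripper_width": opening from 0.0 (shut) to 1.0 (fully open); "gripper_force": force on a finger pad.
Only numpy, scipy, OpenCV 4.12 (cv2) and the standard library are available. Lean on these libraries where they do the work, as an engineer would, in place of code of your own. Each camera call takes 0.05 s, during which the arm holds its last target. There are 200 camera calls.

## Task

The small steel key has slipped into the narrow gap of the welding fixture, partly under the clamp strap. Take the bent rod from its fork, hook the key from behind, draw it out of the gap and pull it home against the stop with a steady pull of about 7 N held for about a second, never pulling it there with more than 12 N nor pressing the rod on the fixture with more than 20 N. Then hang the rod back in its fork; do not touch the key with the fingers, and leave the other pieces where they are.

Things in the scene. Friction and masses are not known exactly. Their poses are not given: they have to be found in the camera images.
- rod: Bent steel rod, square black handle, 0.15 kg. Origin: centre of the handle's underside; handle 24 x 24 x 50 mm (z 0 to 50). A 6 mm shaft goes down to z = -82 mm, where a foot leaves along the rod's +x (see rod_bend) and ends in a toe pointing down, its tip at z = -110 mm.
- rod_bend (a point): Lower end of the rod's shaft, 82 mm below the rod's origin, same axes. A 9 mm thick sleeve (x -8 to 24 mm) holds the 6 mm round foot, set stiffly by hand: the 6 mm round toe's axis is 46 to 74 mm from the shaft's along +x, exactly how much is unknown. The foot's underside is 25 mm above the toe's tip.
- fork: Fixed dark steel stand with a fork on top. Origin on the table under the rod's place. Prongs' top z = 150 mm, each 10 x 10 mm; slot 12 mm wide along the fork's x, from x = -28 mm (closed, post to x = -44) to 20 mm, open to +x. The rod hangs with its shaft at x = y = 0 (start within 2 mm), handle's underside on the prongs, toe pointing to the fork's +x within 0.1 rad.
- fixture: Fixed welding fixture. Origin on the table under the middle of the gap's mouth; +x runs into the gap. Base plate x -110 to 210 mm, 130 mm wide, 10 mm thick: its top, z = 10 mm, is the gap's floor. Two walls, 20 mm thick, tops z = 70 mm, 18 mm apart, from x = 0 to 210 mm; closed at x = 200 mm.
- strap (a point): Clamp strap over the gap, fixed: a point on its underside, in the gap's middle, at the edge nearest the mouth (fixture x = 85 mm, z = 70 mm; fixture axes). The strap is 12 mm thick and reaches 80 mm further in; its bolt heads end 20 mm above its underside.
- stop: Low fixed steel block, 14 x 44 x 16 mm, 70 mm outside the gap's mouth; two rails 10 mm high, 18 mm apart, lead from the mouth to it. Origin: middle of the foot of its face towards the gap, on the base plate's top; +x points from the face to the gap, along the gap.
- key: Steel bar, 40 x 14 x 16 mm (along its x, y, z), 0.05 to 0.1 kg, lying on the gap's floor lengthwise in the gap, its origin 70 to 90 mm inside the mouth. Origin: centre of its underside. Home: its end face against the stop, so its origin 20 mm from the stop's face.
- tube: Bystander: short steel tube, 48 mm across, 55 mm tall; origin at centre of its underside. Leave alone.
- nozzle: Bystander: waisted steel nozzle, 44 mm across, 60 mm tall; origin at centre of its underside. Leave alone.
- cup: Bystander: small dark steel bowl, 70 mm across, 45 mm tall; origin at centre of its underside. Leave alone.
There are look-alikes about, which are no part of the job. What is shaped like the rod but green or yellow is not meant.

How it is judged (in metres and radians):
On the way, in this order (a step that is already met when the one before it is completed fails the run):
1. the key has been drawn wholly out of the gap's mouth (x of key in the frame of fixture below -0.021 m), for 0.05 s.
2. the key is pulled against the stop with more than 4 N (contact force between key and stop above 4 N), for 0.3 s.
At the end, for the whole second after the job is handed in: The key lies flat on the base plate between the rails, its end within 3 mm of the stop's face, at rest; the rod hangs upright in its fork, within 15 mm of the place of its shaft, handle resting on the prongs, at rest (x of key in the frame of stop between 0.017 and 0.023 m and z of key in the frame of stop below 0.003 m and angle between key's own z axis and vertical below 0.1 rad and linear speed of key below 0.01 m/s and horizontal distance between rod and fork below 0.015 m and z of rod in the frame of fork between 0.145 and 0.155 m and angle between rod's own z axis and vertical below 0.15 rad and linear speed of rod below 0.02 m/s); the robot touches nothing.
It fails at once if the key is pulled against the stop with more than 12 N (contact force between key and stop above 12 N).
It fails at once if the rod presses on the fixture with more than 20 N (contact force between rod and fixture above 20 N).
It fails at once if the fingers touch the key (contact force between the fingers and key above 0.3 N).
It fails at once if a bystander is moved more than 15 mm (distance of any of tube, nozzle, cup from where it was at the start of the episode above 0.015 m).
It also fails if it takes over 72 s, if anything falls off the work surface, if the arm or the gripper's body presses on something with over 40 N, if the wrist force passes 120 N, or if a joint passes its speed limit or range.

## Working session

There is one attempt and no reset: what is moved stays moved. The work goes in short steps, Python scripts to look and compute and a tool call to move; the robot and the scene stay as the last step left them, time stands still between calls to the robot, and variables do not carry over. Pictures are saved under pics/ and viewed, at most 10 in all, crops included, and the job is handed in when it is done.

Besides the shell and the picture viewer there is one more tool, called after ">>>" in YAML: its name, and indented under it one key for each argument. step_arm: Moves the arm, as the interface text tells. Its arguments: {"type":"object","properties":{"linear":{"type":"array"},"delta_rot":{"type":"array"},"grip":{"type":"array"}},"required":["linear","delta_rot","grip"]}

```bash
mkdir -p pics; ls; python3 - <<'E'
from station import *
import cv2,numpy as np
s=sense();print(s['time_s'],s['tcp_pos'],s['ee_rot'],s['wrist_force'])
ims=[]
for c in ['scene','top']:
    d=capture(c);ims.append(d['img'][:,:,::-1])
    print(c,d['fx'],d['cx'],d['cy'],d['k1'],np.round(d['world_to_cam'],3).tolist())
    for l in ['rod','rod_bend','fork','fixture','strap','stop','key','tube','nozzle','cup']:
        try: print(l,[(np.round(r['point']).tolist(),round(r['score'],2)) for r in landmark_of(c,l)][:4])
        except Exception as e: print(l,e)
for i,m in zip('st',ims): cv2.imwrite(f'pics/{i}0.png',cv2.resize(m,(800,600)))
E
```

```text
pics
0.0 [ 0.13799359 -0.60894279  0.22145364] [[-9.75308094e-01 -2.20847858e-01 -5.87511067e-04]
 [-2.20848617e-01  9.75305746e-01  2.14228214e-03]
 [ 9.98844973e-05  2.21913612e-03 -9.99997533e-01]] [ 0.04189196  0.13260545 -0.21339348]
scene 392.94969580740883 254.10166922822043 192.37132697671018 0.012348702280985991 [[-0.784, 0.62, -0.005, 0.341], [-0.437, -0.546, 0.715, 0.169], [0.441, 0.563, 0.699, -1.637], [0.0, 0.0, 0.0, 1.0]]
rod [([303.0, 211.0], 0.7), ([354.0, 297.0], 0.57), ([335.0, 218.0], 0.56)]
rod_bend [([328.0, 305.0], 0.84), ([317.0, 221.0], 0.64), ([300.0, 230.0], 0.48)]
fork [([299.0, 246.0], 0.8), ([248.0, 283.0], 0.66), ([216.0, 265.0], 0.41)]
fixture [([215.0, 197.0], 0.61)]
strap [([197.0, 180.0], 0.6)]
stop [([233.0, 209.0], 0.39)]
key []
tube [([302.0, 213.0], 0.71), ([220.0, 265.0], 0.69)]
nozzle [([250.0, 286.0], 0.73)]
cup [([304.0, 211.0], 0.74), ([224.0, 145.0], 0.64)]
top 415.14299112022945 253.7528058769213 193.67824601382168 -0.14291187394624577 [[0.028, -1.0, 0.005, 0.057], [0.985, 0.029, 0.168, -0.538], [-0.168, 0.001, 0.986, -1.444], [0.0, 0.0, 0.0, 1.0]]
rod [([196.0, 264.0], 0.7), ([134.0, 212.0], 0.56), ([193.0, 209.0], 0.47), ([316.0, 188.0], 0.31)]
rod_bend [([200.0, 212.0], 0.67), ([210.0, 245.0], 0.61), ([147.0, 188.0], 0.49)]
fork [([196.0, 212.0], 0.59), ([200.0, 158.0], 0.15)]
fixture [([296.0, 192.0], 0.97)]
strap [([318.0, 181.0], 0.93), ([316.0, 187.0], 0.5)]
stop [([277.0, 199.0], 0.61)]
key [([319.0, 186.0], 0.48)]
tube [([231.0, 149.0], 0.65)]
nozzle [([197.0, 156.0], 0.67), ([318.0, 180.0], 0.41)]
cup [([365.0, 252.0], 0.85)]
```

View pics/s0.png

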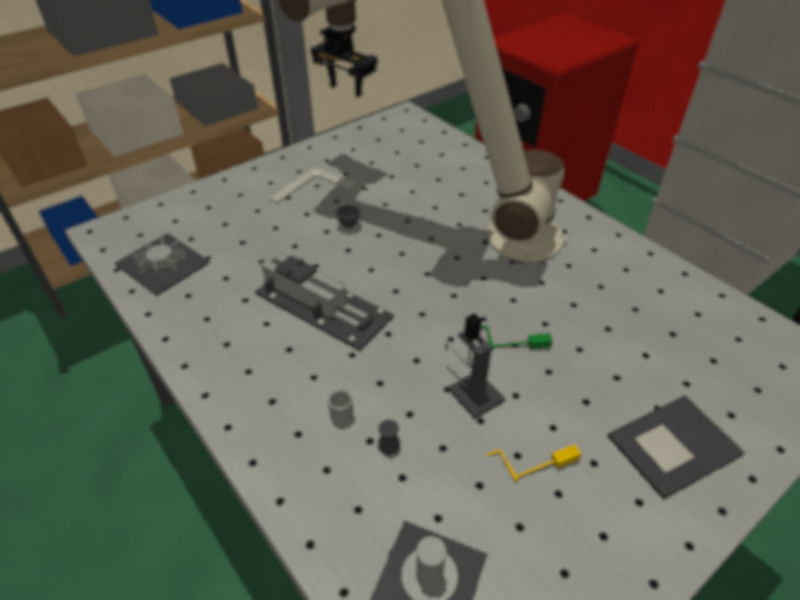

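View pics/t0.png

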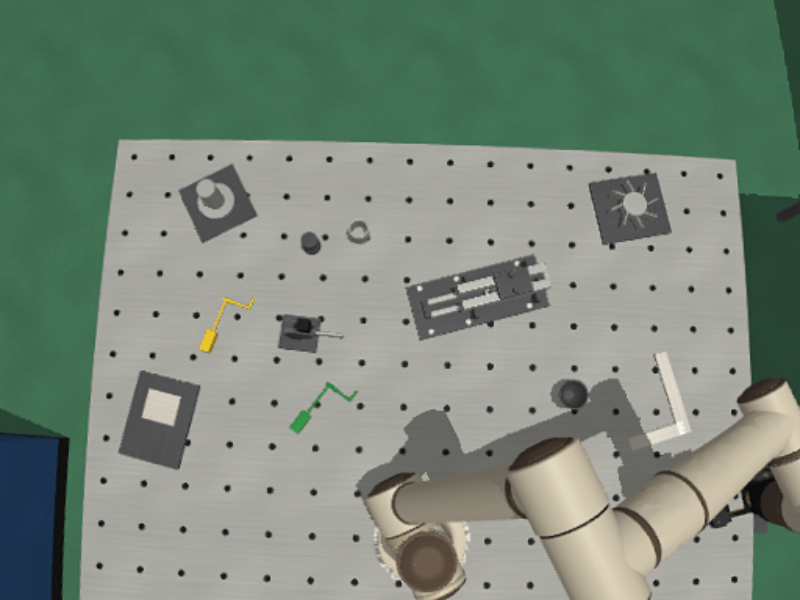

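The scene view has the black-handled rod in its fork at (475,350). The top view has it at (303,325) with the foot pointing right. In the top view the fixture runs from (410,315) at the stop end to (540,280), with its mouth towards the left. The green and yellow rods are lying on the table.

```bash
cat > h.py <<'E'
from station import *
import cv2,numpy as np
from scipy.optimize import least_squares
def cam(name):
    s=sense();d=capture(name)
    if 'mount' in d:
        T=np.eye(4);T[:3,:3]=s['ee_rot'];T[:3,3]=s['tcp_pos']
        d['c2w']=T@d['mount']
    else: d['c2w']=np.linalg.inv(d['world_to_cam'])
    return d
def ray(d,p):
    p=np.array(p,float);q=np.array([(p[0]-d['cx'])/d['fx'],(p[1]-d['cy'])/d['fy']]);u=q.copy()
    for _ in range(10): u=q/(1+d['k1']*(u@u))
    v=d['c2w'][:3,:3]@np.array([u[0],-u[1],-1]);return d['c2w'][:3,3],v
def onz(d,p,z):
    o,v=ray(d,p);return o+v*(z-o[2])/v[2]
def proj(d,P):
    P=np.atleast_2d(P);c=(P-d['c2w'][:3,3])@d['c2w'][:3,:3]
    u=np.c_[c[:,0],-c[:,1]]/-c[:,2:];u=u*(1+d['k1']*(u**2).sum(1,keepdims=True))
    return u*[d['fx'],d['fy']]+[d['cx'],d['cy']]
E
python3 - <<'E'
from h import *
d=cam('top')
r=silhouettes('top','fixture')
m=r[0]['mask'];print(m.sum(),r[0]['score'])
pts=np.argwhere(m)[:,::-1]
w=np.array([onz(d,p,.01)[:2] for p in pts],np.float32)
print(cv2.minAreaRect(w))
f=.64
for n,p,z in [('pl_ll',(420,340),.01),('pl_ul',(405,287),.01),('lr',(550,305),.01),('rodhandle',(303,325),.2),('toe',(342,335),.05),('tube',(358,232),.027),('noz',(310,243),.03),('cup',(573,393),.02)]:
    print(n,onz(d,np.array(p)*f,z).round(3))
for l,z in [('fork',0),('fixture',0),('strap',.07),('stop',.01),('key',.01)]:
    for q in landmark_of('top',l)[:2]: print(l,onz(d,q['point'],z).round(3),q['score'])
w=cam('wrist');print(w['fx'],w['cx'],w['cy'],w['k1'],w['mount'].round(3).tolist())
print(sense()['joints'])
E
```

```text
3138 0.68
((0.5662261247634888, -0.12666651606559753), (0.13582974672317505, 0.34045493602752686), 16.662137985229492)
pl_ll [0.456 0.015 0.01 ]
pl_ul [0.58  0.053 0.01 ]
lr [ 0.547 -0.292  0.01 ]
rodhandle [0.458 0.262 0.2  ]
toe [0.457 0.194 0.05 ]
tube [0.707 0.168 0.027]
noz [0.676 0.281 0.03 ]
cup [ 0.34  -0.343  0.02 ]
fork [0.466 0.27  0.   ] 0.78
fork [ 0.567 -0.16   0.   ] 0.43
fixture [ 0.548 -0.068  0.   ] 0.83
strap [ 0.581 -0.152  0.07 ] 0.8
stop [0.716 0.163 0.01 ] 0.63
stop [ 0.529 -0.002  0.01 ] 0.46
key [ 0.523 -0.004  0.01 ] 0.67
key [ 0.584 -0.146  0.01 ] 0.43
338.7779977127516 252.17060022286836 190.85490222519118 -0.07356688359156795 [[-0.0, 0.964, 0.265, 0.071], [1.0, 0.0, 0.0, -0.0], [-0.0, 0.265, -0.964, -0.162], [0.0, 0.0, 0.0, 1.0]]
[-6.24168746e+01  2.20416380e+01  4.53225397e-01 -1.97762626e-03
 -6.84104803e+01 -1.48169833e+01]
```

>>> step_arm:
  linear:
    - [-50, 19, -12]
    - [-50, 19, -12]
    - [-50, 19, -12]
    - [-50, 19, -12]
    - [-50, 19, -12]
    - [-50, 19, -12]
    - [-50, 19, -12]
    - [-50, 19, -12]
    - [-50, 19, -12]
    - [-50, 19, -12]
  delta_rot:
    - [0, 0, 0]
    - [0, 0, 0]
    - [0, 0, 0]
    - [0, 0, 0]
    - [0, 0, 0]
    - [0, 0, 0]
    - [0, 0, 0]
    - [0, 0, 0]
    - [0, 0, 0]
    - [0, 0, 0]
  grip: [87, 87, 87, 87, 87, 87, 87, 87, 87, 87]

```text
time_s: 2.75
tcp_pos: [0.5851, -0.3126, 0.3432]
ee_rot: [[-0.975, -0.221, 0.0], [-0.221, 0.975, -0.0], [-0.0, -0.0, -1.0]]
wrist_force: [0.0, -0.5, 0.2]
gripper_width: 0.998
gripper_force: 0.0
```

>>> step_arm:
  linear:
    - [-5, 55, 0]
    - [-5, 55, 0]
    - [-5, 55, 0]
    - [-5, 55, 0]
    - [0, 0, 0]
  delta_rot:
    - [0, 0, 0]
    - [0, 0, 0]
    - [0, 0, 0]
    - [0, 0, 0]
    - [0, 0, 0]
  grip: [87, 87, 87, 87, 87]

```text
time_s: 3.38
tcp_pos: [0.5543, -0.0917, 0.3433]
ee_rot: [[-0.974, -0.226, 0.001], [-0.226, 0.974, 0.0], [-0.001, 0.0, -1.0]]
wrist_force: [1.7, -0.5, 0.7]
gripper_width: 1.005
gripper_force: 0.0
```

```bash
python3 - <<'E'
from h import *
d=cam('wrist');print(sense()['tcp_pos'])
import pickle;pickle.dump(d,open('fx.pkl','wb'))
cv2.imwrite('pics/w1.png',cv2.resize(d['img'][:,:,::-1],(800,600),interpolation=cv2.INTER_CUBIC))
for l,z in [('fixture',0),('strap',.07),('stop',.01),('key',.01)]:
    for q in landmark_of('wrist',l)[:2]: print(l,np.round(q['point']),onz(d,q['point'],z).round(3),q['score'])
E
```

```text
[ 0.55457623 -0.09321599  0.34314939]
fixture [262. 146.] [ 0.55  -0.077  0.   ] 0.94
strap [204. 158.] [ 0.572 -0.152  0.07 ] 0.69
stop [311. 148.] [ 0.534 -0.008  0.01 ] 0.68
key [208. 152.] [ 0.576 -0.154  0.01 ] 0.43
```

View pics/w1.png

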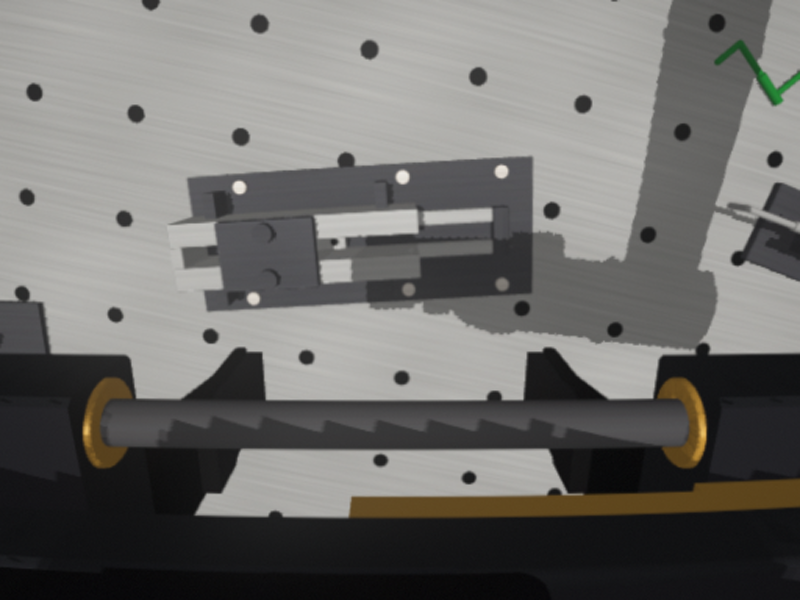

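The fixture's corners are clear: plate at (533,156), (533,292), (188,179) and (208,311), mouth wall ends at (418,206) and (420,278), and stop at (502,222). The key is dark under the strap near (335,240).

```bash
cat > fit.py <<'E'
from h import *
import pickle
d=pickle.load(open('fx.pkl','rb'))
M=np.array([(-110,65,10),(-110,-65,10),(210,-65,10),(210,65,10),(0,-29,70),(0,29,70)])/1e3
I=np.array([(533,292),(533,156),(188,179),(208,311),(417,206),(420,278)])*.64-.18
def W(p,M): c,s=np.cos(p[2]),np.sin(p[2]);return M@np.array([[c,s,0],[-s,c,0],[0,0,1]])+[p[0],p[1],0]
f=lambda p:(proj(d,W(p,M))-I).ravel()
r=least_squares(f,[.55,-.07,-1.27]);print(r.x.round(4),np.degrees(r.x[2]),r.fun.round(1))
# free z offset
g=lambda p:(proj(d,W(p,M)+[0,0,p[3]])-I).ravel()
r2=least_squares(g,[.55,-.07,-1.27,0]);print(r2.x.round(4),r2.fun.round(1))
print('x dir',np.cos(r.x[2]),np.sin(r.x[2]))
E
python3 fit.py
```

```text
[ 0.5508 -0.0713 -1.2809] -73.38860998175952 [-0.   0.2  0.2 -0.8 -1.1 -0.7 -0.6  0.6  0.5  1.3  0.8 -0.5]
[ 0.5512 -0.0713 -1.2811 -0.0028] [-0.5  0.  -0.4 -0.5 -0.4 -0.6  0.1  0.3  0.4  1.4  0.7 -0.7]
x dir 0.28587886988505123 -0.9582657625905487
```

>>> step_arm:
  linear:
    - [1, 52, 0]
    - [1, 52, 0]
    - [1, 52, 0]
    - [1, 52, 0]
    - [1, 52, 0]
    - [1, 52, 0]
    - [1, 52, 0]
    - [0, 0, 0]
    - [0, 0, 0]
    - [0, 0, 0]
  delta_rot:
    - [0, 0, 0]
    - [0, 0, 0]
    - [0, 0, 0]
    - [0, 0, 0]
    - [0, 0, 0]
    - [0, 0, 0]
    - [0, 0, 0]
    - [0, 0, 0.11]
    - [0, 0, 0.11]
    - [0, 0, 0]
  grip: [87, 87, 87, 87, 87, 87, 87, 87, 87, 87]

```text
time_s: 4.88
tcp_pos: [0.4681, 0.2581, 0.3423]
ee_rot: [[-1.0, -0.002, -0.0], [-0.002, 1.0, -0.0], [0.0, -0.0, -1.0]]
wrist_force: [0.1, 0.0, -0.1]
gripper_width: 0.998
gripper_force: 0.0
```

```bash
python3 - <<'E'
from h import *
d=cam('wrist');print(sense()['tcp_pos'],sense()['joints'].round(0) if hasattr(sense()['joints'],'round') else sense()['joints'])
import pickle;pickle.dump(d,open('fk.pkl','wb'))
cv2.imwrite('pics/w2.png',cv2.resize(d['img'][:,:,::-1],(800,600),interpolation=cv2.INTER_CUBIC))
for l,z in [('fork',0),('rod',.15),('rod_bend',.068)]:
    for q in landmark_of('wrist',l)[:2]: print(l,np.round(q['point']),onz(d,q['point'],z).round(3),q['score'])
E
```

```text
[0.46801619 0.25805622 0.34230944] [  46.   10.    0.    0.  -81. -136.]
fork [258. 142.] [0.46  0.267 0.   ] 0.76
fork [198. 292.] [0.713 0.167 0.   ] 0.44
rod [266.  10.] [0.313 0.271 0.15 ] 0.76
rod [256. 163.] [0.463 0.262 0.15 ] 0.65
rod_bend [396. 197.] [0.525 0.453 0.068] 0.71
rod_bend [230.  64.] [0.356 0.231 0.068] 0.65
```

View pics/w2.png

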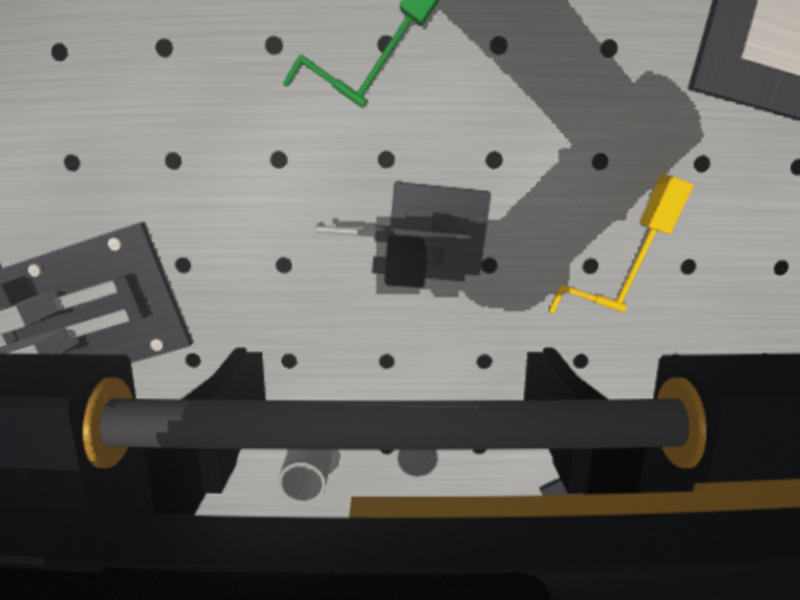

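The black handle is at about (406,262) and the light foot points left to (318,228). I'll crop this and brighten it to get the edges.

```bash
python3 - <<'E'
import pickle,cv2,numpy as np
d=pickle.load(open('fk.pkl','rb'))
c=d['img'][105:205,190:330,::-1].astype(float)
c=255*(c/255)**.45
cv2.imwrite('pics/c2.png',cv2.resize(c.astype(np.uint8),(784,560),interpolation=cv2.INTER_CUBIC))
E
```

```text
(no output)
```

View pics/c2.png

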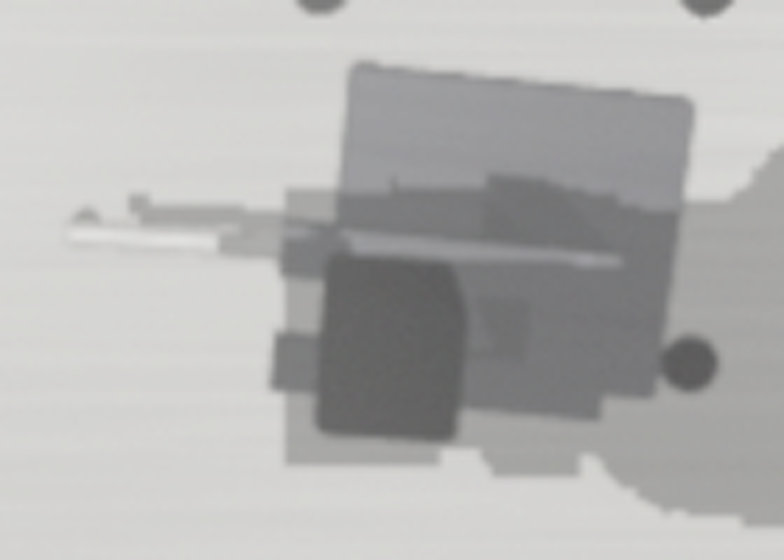

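```bash
python3 - <<'E'
from h import *
import pickle
d=pickle.load(open('fk.pkl','rb'))
P=lambda a:np.array(a)/5.6+[190,105]-.41
print('handle bl,br at .2',onz(d,P((318,434)),.2).round(4),onz(d,P((456,440)),.2).round(4))
bl,br=onz(d,P((318,434)),.2),onz(d,P((456,440)),.2)
print(np.linalg.norm(br-bl))
y=np.radians(-93.3);rx=np.array([np.cos(y),np.sin(y)]);ry=np.array([-rx[1],rx[0]])
c=(bl+br)[:2]/2-.012*ry; print('centre',c)
e=onz(d,P((68,233)),.071);print('foot end',e,(e[:2]-c)@rx,(e[:2]-c)@ry)
for yy in (235,):
  pass
# project model handle
for z in (.15,.2):
  for a,b in ((12,12),(12,-12),(-12,-12),(-12,12)):
    w=np.r_[c+a/1e3*rx+b/1e3*ry,z];print(z,a,b,((proj(d,w)[0]+.41-[190,105])*5.6).round())
E
```

```text
handle bl,br at .2 [0.4721 0.2526 0.2   ] [0.4731 0.2754 0.2   ]
0.022816123706416485
centre [0.46059627 0.26464727]
foot end [0.4566052  0.19315108 0.071     ] 0.07160737089662242 0.00013116264965366646
0.15 12 12 [319. 370.]
0.15 12 -12 [326. 245.]
0.15 -12 -12 [454. 252.]
0.15 -12 12 [445. 377.]
0.2 12 12 [314. 433.]
0.2 12 -12 [323. 289.]
0.2 -12 -12 [471. 298.]
0.2 -12 12 [460. 441.]
```

>>> step_arm:
  linear:
    - [7.5, 6.5, 0]
    - [0, 0, 45]
    - [0, 0, 45]
    - [0, 0, 45]
    - [0, 0, 40]
    - [0, 0, 13]
    - [0, 0, 0]
  delta_rot:
    - [0, 0, 0.06]
    - [0, 0, 0]
    - [0, 0, 0]
    - [0, 0, 0]
    - [0, 0, 0]
    - [0, 0, 0]
    - [0, 0, 0]
  grip: [87, 87, 87, 87, 87, 87, 87]

```text
time_s: 5.95
tcp_pos: [0.4602, 0.2651, 0.1547]
ee_rot: [[-0.998, 0.057, -0.0], [0.057, 0.998, -0.001], [-0.0, -0.001, -1.0]]
wrist_force: [0.3, 0.5, 0.6]
gripper_width: 1.002
gripper_force: 0.0
```

>>> step_arm:
  linear:
    - [0, 0, 0]
    - [0, 0, 0]
    - [0, 0, 0]
    - [0, 0, 0]
    - [0, 0, 0]
    - [0, 0, 0]
    - [0, 0, 0]
    - [0, 0, 0]
  delta_rot:
    - [0, 0, 0]
    - [0, 0, 0]
    - [0, 0, 0]
    - [0, 0, 0]
    - [0, 0, 0]
    - [0, 0, 0]
    - [0, 0, 0]
    - [0, 0, 0]
  grip: [15, 15, 15, 15, 15, 15, 15, 15]

```text
time_s: 6.95
tcp_pos: [0.4599, 0.2651, 0.1545]
ee_rot: [[-0.998, 0.057, -0.0], [0.057, 0.998, -0.0], [0.0, -0.0, -1.0]]
wrist_force: [-0.5, -0.8, -0.4]
gripper_width: 0.271
gripper_force: 30.0
```

>>> step_arm:
  linear:
    - [0, 0, -5]
    - [0, 0, -7]
    - [1, -35, 0]
    - [1, -45, 0]
    - [0, 0, -45]
    - [0, 0, -40]
    - [0, 0, 0]
    - [0, 0, 0]
  delta_rot:
    - [0, 0, 0]
    - [0, 0, 0]
    - [0, 0, 0]
    - [0, 0, 0]
    - [0, 0, 0]
    - [0, 0, 0]
    - [0, 0, -0.17]
    - [0, 0, -0.177]
  grip: [15, 15, 15, 15, 15, 15, 15, 15]

```text
time_s: 7.95
tcp_pos: [0.4533, 0.1855, 0.2526]
ee_rot: [[-0.957, -0.291, 0.001], [-0.291, 0.957, 0.002], [-0.002, 0.001, -1.0]]
wrist_force: [-0.4, -0.1, -1.6]
gripper_width: 0.276
gripper_force: 30.0
```

>>> step_arm:
  linear:
    - [-4, -54, 0]
    - [-4, -54, 0]
    - [-4, -54, 0]
    - [-4, -54, 0]
    - [-2.5, -55, 0]
    - [0, 0, 10]
    - [0, 0, 0]
    - [0, 0, 0]
  delta_rot:
    - [0, 0, 0]
    - [0, 0, 0]
    - [0, 0, 0]
    - [0, 0, 0]
    - [0, 0, 0]
    - [0, 0, 0]
    - [0, 0, 0]
    - [0, 0, 0]
  grip: [15, 15, 15, 15, 15, 15, 15, 15]

```text
time_s: 8.95
tcp_pos: [0.5483, -0.068, 0.2419]
ee_rot: [[-0.958, -0.287, 0.0], [-0.287, 0.958, 0.0], [-0.0, -0.0, -1.0]]
wrist_force: [-0.5, 0.3, -0.8]
gripper_width: 0.272
gripper_force: 30.0
```

```bash
python3 - <<'E'
from h import *
import pickle
s=sense();print(s['tcp_pos'],s['ee_rot'],s['wrist_force'])
d=cam('wrist');pickle.dump(d,open('w3.pkl','wb'))
c=d['img'][60:300,100:420,::-1].astype(float)
c=255*(c/255)**.6
cv2.imwrite('pics/w3.png',cv2.resize(c.astype(np.uint8),(800,600),interpolation=cv2.INTER_CUBIC))
E
```

```text
[ 0.54832204 -0.06803207  0.24187701] [[-9.57849161e-01 -2.87271563e-01  1.86618315e-04]
 [-2.87271561e-01  9.57849179e-01  3.88726380e-05]
 [-1.89919203e-04 -1.63760108e-05 -9.99999982e-01]] [-0.47562216  0.29144785 -0.84821831]
```

View pics/w3.png

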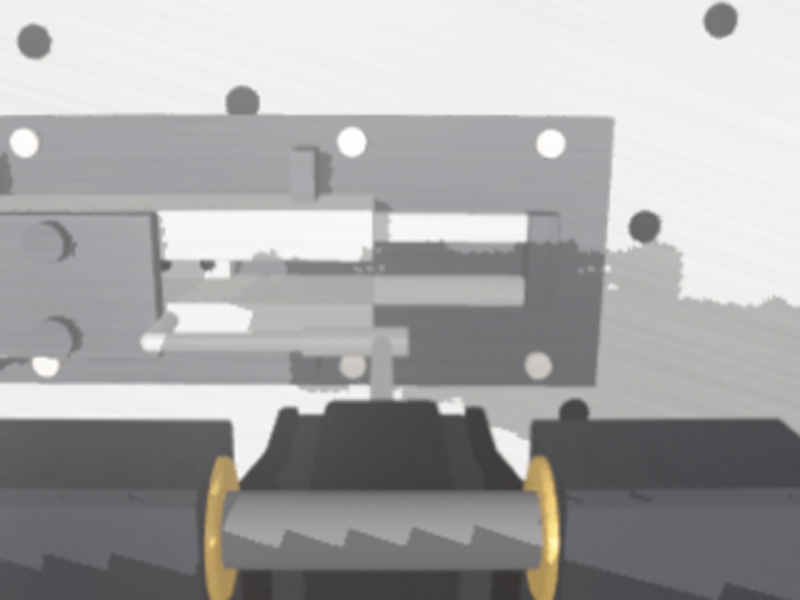

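The wrist view shows the foot parallel to the gap, with the toe at (152,342). The gap's inner top edges are at y≈260 and 304, the mouth is at x≈375, and the strap edge is at x≈157. Next I'll measure the offset in the fixture frame.

```bash
python3 - <<'E'
from h import *
import pickle
d=pickle.load(open('w3.pkl','rb'))
P=lambda a:np.array(a)/2.5+[100,60]-.3
R=np.array([[-.2873,.9578],[-.9578,-.2873]])  # cols? 
X=np.array([.2865,-.958]);Y=np.array([.958,.2865]);O=np.array([.5508,-.0713])
def F(a,z): w=onz(d,P(a),z)[:2]-O; return (w@X*1e3).round(1),(w@Y*1e3).round(1)
print('mouth inner',F((375,260),.07),F((375,304),.07),'outer',F((375,210),.07),F((375,355),.07))
print('in gap near strap',F((160,260),.07))
print('plate right',F((613,119),.01),F((597,385),.01))
print('strap edge top',F((155,213),.082),F((158,355),.082))
print('foot axis',F((200,342),.1554),F((280,342),.1554),'toe end',F((140,342),.1554),'sleeve',F((303,341),.1554),F((408,341),.1554))
print('shaft low',F((382,342),.157))
tcp=np.array([.5483,-.068])-O;print('tcp',tcp@X,tcp@Y)
E
```

```text
mouth inner (np.float64(-0.9), np.float64(-9.0)) (np.float64(-0.9), np.float64(9.1)) outer (np.float64(-0.9), np.float64(-29.1)) (np.float64(-0.8), np.float64(30.7))
in gap near strap (np.float64(85.5), np.float64(-9.1))
plate right (np.float64(-109.0), np.float64(-63.2)) (np.float64(-109.9), np.float64(64.8))
strap edge top (np.float64(83.1), np.float64(-29.7)) (np.float64(85.8), np.float64(27.1))
foot axis (np.float64(52.1), np.float64(0.1)) (np.float64(27.6), np.float64(0.1)) toe end (np.float64(70.7), np.float64(0.2)) sleeve (np.float64(20.5), np.float64(-0.2)) (np.float64(-11.6), np.float64(-0.2))
shaft low (np.float64(-3.6), np.float64(-0.4))
tcp -0.003877649999999982 -0.0014495499999999497
```

>>> step_arm:
  linear:
    - [0, 0, 35]
    - [0, 0, 30]
    - [0, 0, 20]
    - [0, 0, 10.5]
    - [0, 0, 0]
    - [0, 0, 0]
  delta_rot:
    - [0, 0, 0]
    - [0, 0, 0]
    - [0, 0, 0]
    - [0, 0, 0]
    - [0, 0, 0]
    - [0, 0, 0]
  grip: [15, 15, 15, 15, 15, 15]

```text
time_s: 9.75
tcp_pos: [0.5493, -0.0687, 0.1472]
ee_rot: [[-0.958, -0.286, 0.002], [-0.286, 0.958, -0.0], [-0.002, -0.001, -1.0]]
wrist_force: [0.2, -0.8, -0.2]
gripper_width: 0.278
gripper_force: 30.0
```

>>> step_arm:
  linear:
    - [0, -10, 0]
    - [0, -10, 0]
    - [0, -10, 0]
    - [0, -10, 0]
    - [0, -10, 0]
    - [0, -8, 0]
    - [0, 0, 0]
    - [0, 0, 0]
  delta_rot:
    - [0, 0, 0]
    - [0, 0, 0]
    - [0, 0, 0]
    - [0, 0, 0]
    - [0, 0, 0]
    - [0, 0, 0]
    - [0, 0, 0]
    - [0, 0, 0]
  grip: [15, 15, 15, 15, 15, 15, 15, 15]

```text
time_s: 10.75
tcp_pos: [0.565, -0.1245, 0.146]
ee_rot: [[-0.958, -0.286, -0.0], [-0.286, 0.958, 0.0], [0.0, 0.0, -1.0]]
wrist_force: [0.2, -0.0, -1.4]
gripper_width: 0.276
gripper_force: 30.0
```

>>> step_arm:
  linear:
    - [0, 0, 6]
    - [0, 0, 6]
    - [0, 0, 4]
    - [0, 0, 0]
    - [0, 0, 0]
  delta_rot:
    - [0, 0, 0]
    - [0, 0, 0]
    - [0, 0, 0]
    - [0, 0, 0]
    - [0, 0, 0]
  grip: [15, 15, 15, 15, 15]

```text
time_s: 11.38
tcp_pos: [0.5652, -0.1245, 0.1301]
ee_rot: [[-0.958, -0.286, 0.0], [-0.286, 0.958, -0.0], [-0.0, -0.0, -1.0]]
wrist_force: [-0.8, -0.5, -1.4]
gripper_width: 0.273
gripper_force: 30.0
```

>>> step_arm:
  linear:
    - [0, 6, 0]
    - [0, 6, 0]
    - [0, 6, 0]
    - [0, 6, 0]
    - [0, 6, 0]
    - [0, 6, 0]
    - [0, 6, 0]
    - [0, 0, 0]
  delta_rot:
    - [0, 0, 0]
    - [0, 0, 0]
    - [0, 0, 0]
    - [0, 0, 0]
    - [0, 0, 0]
    - [0, 0, 0]
    - [0, 0, 0]
    - [0, 0, 0]
  grip: [15, 15, 15, 15, 15, 15, 15, 15]

```text
time_s: 12.38
tcp_pos: [0.5529, -0.0839, 0.1301]
ee_rot: [[-0.958, -0.286, -0.0], [-0.286, 0.958, 0.0], [0.0, 0.0, -1.0]]
wrist_force: [-0.3, -0.7, -2.8]
gripper_width: 0.273
gripper_force: 30.0
```

>>> step_arm:
  linear:
    - [0, 8, 0]
    - [0, 8, 0]
    - [0, 8, 0]
    - [0, 8, 0]
    - [0, 8, 0]
    - [0, 8, 0]
    - [0, 8, 0]
    - [0, 8, 0]
    - [0, 5, 0]
    - [0, 0, 0]
  delta_rot:
    - [0, 0, 0]
    - [0, 0, 0]
    - [0, 0, 0]
    - [0, 0, 0]
    - [0, 0, 0]
    - [0, 0, 0]
    - [0, 0, 0]
    - [0, 0, 0]
    - [0, 0, 0]
    - [0, 0, 0]
  grip: [15, 15, 15, 15, 15, 15, 15, 15, 15, 15]

```text
time_s: 13.62
tcp_pos: [0.5333, -0.0178, 0.1301]
ee_rot: [[-0.958, -0.286, 0.0], [-0.286, 0.958, 0.0], [-0.0, 0.0, -1.0]]
wrist_force: [-0.9, -0.3, -1.4]
gripper_width: 0.274
gripper_force: 30.0
```

```bash
python3 - <<'E'
from h import *
import pickle
s=sense();print(s['tcp_pos'],s['wrist_force'],s['moment'])
d=cam('wrist');pickle.dump(d,open('w4.pkl','wb'))
c=d['img'][60:300,100:420,::-1].astype(float)
c=255*(c/255)**.6
cv2.imwrite('pics/w4.png',cv2.resize(c.astype(np.uint8),(800,600),interpolation=cv2.INTER_CUBIC))
E
```

```text
[ 0.53328297 -0.01780808  0.1300948 ] [-0.85788299 -0.3221239  -1.38263226] [0.01502398 0.06039792 0.02553984]
```

View pics/w4.png

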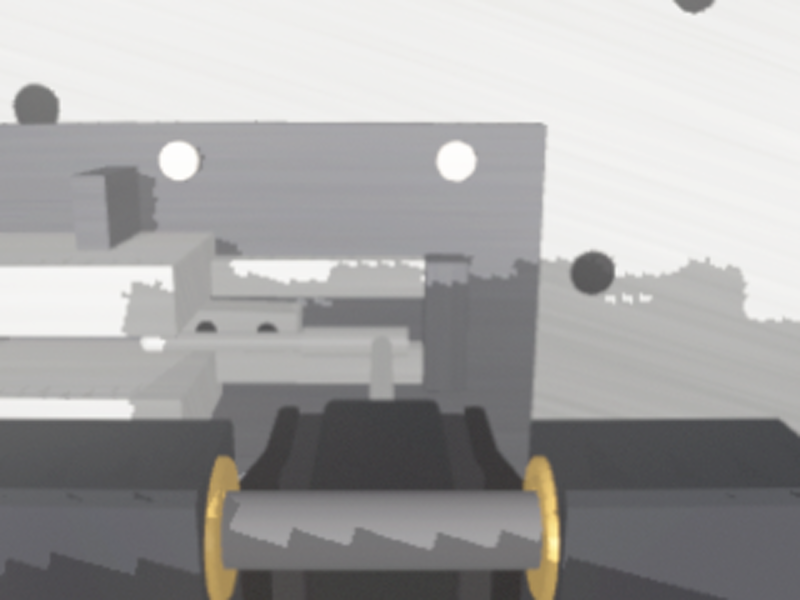

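The key's leading end is at (302,312), between the rails and out of the gap. The stop's face is at x≈425 and the rod is still behind the key.

```bash
python3 - <<'E'
from h import *
import pickle
d=pickle.load(open('w4.pkl','rb'))
P=lambda a:np.array(a)/2.5+[100,60]-.3
X=np.array([.2865,-.958]);Y=np.array([.958,.2865]);O=np.array([.5508,-.0713])
def F(a,z): w=onz(d,P(a),z)[:2]-O; return (w@X*1e3).round(1),(w@Y*1e3).round(1)
print('key front',F((302,305),.026),F((302,330),.010),'stop',F((426,262),.026),'toe',F((140,343),.0436),'rail end',F((423,285),.02))
E
```

```text
key front (np.float64(-30.2), np.float64(-7.2)) (np.float64(-28.4), np.float64(5.6)) stop (np.float64(-70.1), np.float64(-21.3)) toe (np.float64(18.3), np.float64(0.4)) rail end (np.float64(-69.6), np.float64(-12.5))
```

>>> step_arm:
  linear:
    - [0, 6, 0]
    - [0, 6, 0]
    - [0, 6, 0]
    - [0, 6, 0]
    - [0, 5, 0]
    - [0, 4, 0]
    - [0, 2, 0]
    - [0, 0, 0]
    - [0, 0, 0]
  delta_rot:
    - [0, 0, 0]
    - [0, 0, 0]
    - [0, 0, 0]
    - [0, 0, 0]
    - [0, 0, 0]
    - [0, 0, 0]
    - [0, 0, 0]
    - [0, 0, 0]
    - [0, 0, 0]
  grip: [15, 15, 15, 15, 15, 15, 15, 15, 15]

```text
time_s: 14.8
tcp_pos: [0.5234, 0.0153, 0.13]
ee_rot: [[-0.958, -0.286, 0.0], [-0.286, 0.958, 0.0], [-0.0, 0.0, -1.0]]
wrist_force: [-0.4, 0.6, -1.9]
gripper_width: 0.275
gripper_force: 30.0
```

>>> step_arm:
  linear:
    - [0, 0.8, 0]
    - [0, 0.8, 0]
    - [0, 0.8, 0]
    - [0, 0, 0]
  delta_rot:
    - [0, 0, 0]
    - [0, 0, 0]
    - [0, 0, 0]
    - [0, 0, 0]
  grip: [15, 15, 15, 15]

```text
time_s: 15.3
tcp_pos: [0.5226, 0.0177, 0.13]
ee_rot: [[-0.958, -0.286, -0.0], [-0.286, 0.958, -0.0], [0.0, 0.0, -1.0]]
wrist_force: [-0.1, -0.2, -2.2]
gripper_width: 0.275
gripper_force: 30.0
```

>>> step_arm:
  linear:
    - [0, 0.6, 0]
    - [0, 0.6, 0]
    - [0, 0, 0]
  delta_rot:
    - [0, 0, 0]
    - [0, 0, 0]
    - [0, 0, 0]
  grip: [15, 15, 15]

```text
time_s: 15.68
tcp_pos: [0.5223, 0.0188, 0.1301]
ee_rot: [[-0.958, -0.286, 0.0], [-0.286, 0.958, 0.0], [-0.0, 0.0, -1.0]]
wrist_force: [0.9, 0.4, -1.5]
gripper_width: 0.276
gripper_force: 30.0
```

>>> step_arm:
  linear:
    - [0, 0.6, 0]
    - [0, 0, 0]
  delta_rot:
    - [0, 0, 0]
    - [0, 0, 0]
  grip: [15, 15]

```text
time_s: 15.92
tcp_pos: [0.5222, 0.0194, 0.13]
ee_rot: [[-0.958, -0.286, 0.0], [-0.286, 0.958, 0.0], [-0.0, 0.0, -1.0]]
wrist_force: [-0.1, -0.1, -1.6]
gripper_width: 0.278
gripper_force: 30.0
```

>>> step_arm:
  linear:
    - [0, 0.5, 0]
    - [0, 0, 0]
  delta_rot:
    - [0, 0, 0]
    - [0, 0, 0]
  grip: [15, 15]

```text
time_s: 16.18
tcp_pos: [0.522, 0.0199, 0.1301]
ee_rot: [[-0.958, -0.286, 0.0], [-0.286, 0.958, 0.0], [-0.0, 0.0, -1.0]]
wrist_force: [0.2, 0.5, -1.8]
gripper_width: 0.273
gripper_force: 30.0
```

>>> step_arm:
  linear:
    - [0, 0.5, 0]
    - [0, 0, 0]
  delta_rot:
    - [0, 0, 0]
    - [0, 0, 0]
  grip: [15, 15]

```text
time_s: 16.42
tcp_pos: [0.5219, 0.0203, 0.1301]
ee_rot: [[-0.958, -0.286, 0.0], [-0.286, 0.958, -0.0], [-0.0, -0.0, -1.0]]
wrist_force: [-0.2, 0.1, -1.0]
gripper_width: 0.274
gripper_force: 30.0
```

>>> step_arm:
  linear:
    - [0, 0.5, 0]
    - [0, 0, 0]
  delta_rot:
    - [0, 0, 0]
    - [0, 0, 0]
  grip: [15, 15]

```text
time_s: 16.68
tcp_pos: [0.5217, 0.0208, 0.1301]
ee_rot: [[-0.958, -0.286, 0.0], [-0.286, 0.958, 0.0], [-0.0, 0.0, -1.0]]
wrist_force: [0.0, 0.6, -2.3]
gripper_width: 0.273
gripper_force: 30.0
```

>>> step_arm:
  linear:
    - [0, 0.5, 0]
    - [0, 0, 0]
  delta_rot:
    - [0, 0, 0]
    - [0, 0, 0]
  grip: [15, 15]

```text
time_s: 16.92
tcp_pos: [0.5216, 0.0213, 0.1301]
ee_rot: [[-0.958, -0.286, 0.0], [-0.286, 0.958, 0.0], [-0.0, 0.0, -1.0]]
wrist_force: [-0.3, -0.3, -1.0]
gripper_width: 0.273
gripper_force: 30.0
```

```bash
python3 - <<'E'
from h import *
import pickle
s=sense();print(s['tcp_pos'],s['wrist_force'],s['moment'])
d=cam('wrist');pickle.dump(d,open('w5.pkl','wb'))
c=d['img'][120:280,140:340,::-1].astype(float)
c=255*(c/255)**.5
cv2.imwrite('pics/w5.png',cv2.resize(c.astype(np.uint8),(750,600),interpolation=cv2.INTER_CUBIC))
E
```

```text
[0.52158614 0.02131582 0.13006151] [-0.31757261 -0.32225214 -1.00639787] [-0.0182017   0.05378194  0.00034917]
```

View pics/w5.png

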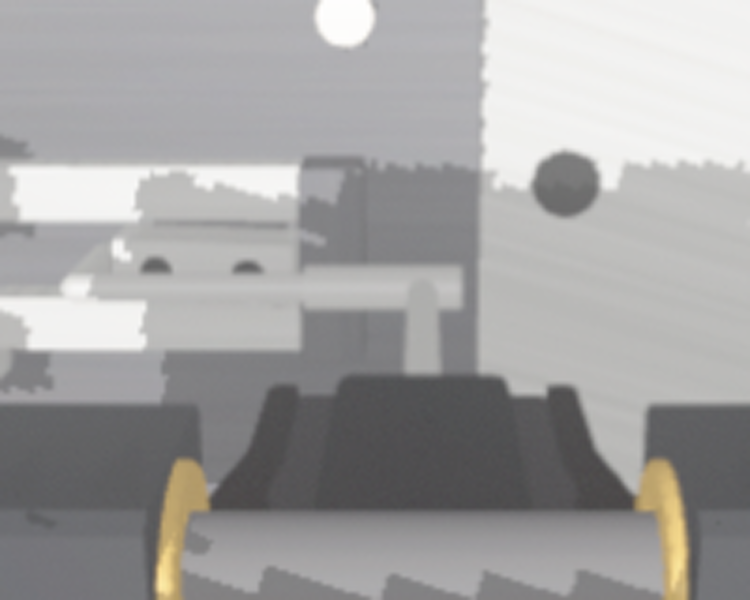

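The key's front is at x≈297 and the stop face is at ≈302, so they're almost touching. I'll keep creeping.

>>> step_arm:
  linear:
    - [0, 0.4, 0]
    - [0, 0, 0]
  delta_rot:
    - [0, 0, 0]
    - [0, 0, 0]
  grip: [15, 15]

```text
time_s: 17.23
tcp_pos: [0.5215, 0.0217, 0.1301]
ee_rot: [[-0.958, -0.286, 0.0], [-0.286, 0.958, 0.0], [-0.0, 0.0, -1.0]]
wrist_force: [-0.1, -0.3, -1.3]
gripper_width: 0.271
gripper_force: 30.0
```

>>> step_arm:
  linear:
    - [0, 0.4, 0]
    - [0, 0, 0]
  delta_rot:
    - [0, 0, 0]
    - [0, 0, 0]
  grip: [15, 15]

```text
time_s: 17.48
tcp_pos: [0.5213, 0.0221, 0.1301]
ee_rot: [[-0.958, -0.286, 0.0], [-0.286, 0.958, -0.0], [-0.0, -0.0, -1.0]]
wrist_force: [0.8, 0.2, -2.0]
gripper_width: 0.273
gripper_force: 30.0
```

>>> step_arm:
  linear:
    - [0, 0.4, 0]
    - [0, 0, 0]
  delta_rot:
    - [0, 0, 0]
    - [0, 0, 0]
  grip: [15, 15]

```text
time_s: 17.73
tcp_pos: [0.5213, 0.0223, 0.1301]
ee_rot: [[-0.958, -0.286, 0.0], [-0.286, 0.958, -0.0], [0.0, -0.0, -1.0]]
wrist_force: [-0.2, -0.1, -1.7]
gripper_width: 0.273
gripper_force: 30.0
```

```bash
python3 - <<'E'
from h import *
s=sense();print(s['tcp_pos'],s['wrist_force'],s['moment'],s['time_s'])
E
```

```text
[0.52128695 0.02233905 0.13005929] [-0.20153395 -0.08306497 -1.73040696] [-0.27724254 -0.13320309  0.00810889] 17.725
```

```bash
cat > rd.py <<'E'
from h import *
F=[];M=[];T=[]
for i in range(5):
    s=sense();F.append(s['wrist_force']);M.append(s['moment']);T.append(s['tcp_pos']);capture('wrist')
F=np.array(F);M=np.array(M);X=np.array([.2865,-.958]);print('pull',(F[:,:2]@X).round(2),(F[:,:2]@X).mean().round(2),'M',(M[:,:2]@[.958,.2865]).round(3),'Fz',F[:,2].mean().round(2),s['time_s'],np.mean(T,0).round(5))
E
python3 rd.py
```

```text
pull [ 0.02 -0.15  0.54  0.46  0.86] 0.35 M [-0.304 -0.262 -0.368 -0.357 -0.401] Fz -1.92 17.925 [0.5213  0.02236 0.13008]
```

```bash
python3 rd.py; python3 -c "
from h import *
s=sense();print(s['wrist_force'],s['moment'],s['effort'])"
```

```text
pull [0.64 0.9  1.5  1.16 1.15] 1.07 M [-0.312 -0.353 -0.371 -0.415 -0.408] Fz -1.01 18.175 [0.52127 0.02237 0.13007]
[ 0.06602432 -1.83940653 -2.34998517] [-0.40934174 -0.15165671 -0.03362421] [ 5.58970012e-01 -3.24729180e+01  1.61750668e+01  3.34885217e+00
 -8.95541674e-02 -5.71966753e-03]
```

>>> step_arm:
  linear:
    - [0, 0.4, 0]
    - [0, 0, 0]
  delta_rot:
    - [0, 0, 0]
    - [0, 0, 0]
  grip: [15, 15]

```text
time_s: 18.48
tcp_pos: [0.5212, 0.0226, 0.1301]
ee_rot: [[-0.958, -0.286, 0.0], [-0.286, 0.958, -0.0], [-0.0, -0.0, -1.0]]
wrist_force: [0.6, -2.7, -1.6]
gripper_width: 0.274
gripper_force: 30.0
```

```bash
python3 rd.py
```

```text
pull [2.78 2.11 2.2  2.67 3.12] 2.58 M [-0.944 -1.047 -1.07  -1.127 -1.098] Fz -1.68 18.675 [0.52124 0.02264 0.13013]
```

```bash
python3 rd.py
```

```text
pull [2.43 2.64 1.93 3.94 2.02] 2.6 M [-1.207 -1.173 -1.249 -1.216 -1.303] Fz -1.58 18.925 [0.52122 0.02267 0.13012]
```

>>> step_arm:
  linear:
    - [0, 0.4, 0]
    - [0, 0, 0]
  delta_rot:
    - [0, 0, 0]
    - [0, 0, 0]
  grip: [15, 15]

```text
time_s: 19.23
tcp_pos: [0.5212, 0.0229, 0.1302]
ee_rot: [[-0.958, -0.286, 0.0], [-0.286, 0.958, -0.001], [-0.0, -0.001, -1.0]]
wrist_force: [1.8, -4.7, -2.1]
gripper_width: 0.272
gripper_force: 30.0
```

```bash
python3 rd.py; python3 rd.py
```

```text
pull [5.04 5.94 4.53 4.88 5.44] 5.17 M [-1.953 -2.066 -2.06  -2.082 -2.126] Fz -1.81 19.425 [0.52114 0.02292 0.13015]
pull [5.12 4.38 5.99 4.97 4.68] 5.03 M [-2.082 -2.103 -2.114 -2.171 -2.076] Fz -1.77 19.675 [0.52113 0.02293 0.13014]
```

>>> step_arm:
  linear:
    - [0, 0.25, 0]
    - [0, 0, 0]
    - [0, 0, 0]
    - [0, 0, 0]
  delta_rot:
    - [0, 0, 0]
    - [0, 0, 0]
    - [0, 0, 0]
    - [0, 0, 0]
  grip: [15, 15, 15, 15]

```text
time_s: 20.23
tcp_pos: [0.5211, 0.023, 0.1302]
ee_rot: [[-0.958, -0.286, 0.0], [-0.286, 0.958, -0.001], [0.0, -0.001, -1.0]]
wrist_force: [1.9, -6.5, -1.7]
gripper_width: 0.272
gripper_force: 30.0
```

```bash
python3 rd.py; python3 rd.py; python3 rd.py
```

```text
pull [6.75 5.7  6.05 5.68 6.24] 6.08 M [-2.372 -2.308 -2.318 -2.344 -2.339] Fz -1.92 20.425 [0.5211  0.02303 0.13016]
pull [5.43 6.19 5.91 5.53 5.79] 5.77 M [-2.33  -2.357 -2.347 -2.304 -2.306] Fz -1.74 20.675 [0.5211  0.02302 0.13016]
pull [5.38 6.21 5.36 5.07 6.37] 5.68 M [-2.273 -2.298 -2.427 -2.336 -2.334] Fz -1.49 20.925 [0.5211  0.02302 0.13016]
```

>>> step_arm:
  linear:
    - [0, 0.2, 0]
    - [0, 0, 0]
    - [0, 0, 0]
    - [0, 0, 0]
    - [0, 0, 0]
    - [0, 0, 0]
    - [0, 0, 0]
    - [0, 0, 0]
    - [0, 0, 0]
  delta_rot:
    - [0, 0, 0]
    - [0, 0, 0]
    - [0, 0, 0]
    - [0, 0, 0]
    - [0, 0, 0]
    - [0, 0, 0]
    - [0, 0, 0]
    - [0, 0, 0]
    - [0, 0, 0]
  grip: [15, 15, 15, 15, 15, 15, 15, 15, 15]

```text
time_s: 22.1
tcp_pos: [0.5211, 0.0231, 0.1302]
ee_rot: [[-0.958, -0.286, 0.0], [-0.286, 0.958, -0.001], [0.0, -0.001, -1.0]]
wrist_force: [1.7, -6.7, -1.6]
gripper_width: 0.277
gripper_force: 30.0
```

```bash
python3 rd.py
```

```text
pull [6.94 6.02 6.56 6.04 5.8 ] 6.27 M [-2.492 -2.517 -2.48  -2.512 -2.51 ] Fz -1.33 22.3 [0.52108 0.0231  0.13018]
```

>>> step_arm:
  linear:
    - [0, -2, 0]
    - [0, -3, 0]
    - [0, 0, 0]
    - [0, 0, -20]
    - [0, 0, -40]
    - [0, 0, -50]
    - [0, 0, 0]
  delta_rot:
    - [0, 0, 0]
    - [0, 0, 0]
    - [0, 0, 0]
    - [0, 0, 0]
    - [0, 0, 0]
    - [0, 0, 0]
    - [0, 0, 0]
  grip: [15, 15, 15, 15, 15, 15, 15]

```text
time_s: 23.22
tcp_pos: [0.5247, 0.0197, 0.2446]
ee_rot: [[-0.958, -0.286, 0.01], [-0.286, 0.958, 0.003], [-0.01, -0.0, -1.0]]
wrist_force: [-1.0, 0.3, -2.4]
gripper_width: 0.277
gripper_force: 30.0
```

>>> step_arm:
  linear:
    - [4.5, 45, 0]
    - [4.5, 45, 0]
    - [4.5, 45, 0]
    - [5, 45, 0]
    - [0, 0, 0]
    - [0, 0, 0]
    - [0, 0, 0]
  delta_rot:
    - [0, 0, 0]
    - [0, 0, 0]
    - [0, 0, 0]
    - [0, 0, 0]
    - [0, 0, 0.17]
    - [0, 0, 0.177]
    - [0, 0, 0]
  grip: [15, 15, 15, 15, 15, 15, 15]

```text
time_s: 24.1
tcp_pos: [0.4524, 0.1862, 0.239]
ee_rot: [[-0.998, 0.055, -0.002], [0.055, 0.998, -0.001], [0.002, -0.001, -1.0]]
wrist_force: [-0.1, -0.6, -1.2]
gripper_width: 0.275
gripper_force: 30.0
```

```bash
python3 - <<'E'
from h import *
import pickle
s=sense();print(s['tcp_pos'],s['ee_rot'],s['wrist_force'])
d=cam('wrist');pickle.dump(d,open('w6.pkl','wb'))
c=d['img'][60:300,60:380,::-1].astype(float)
c=255*(c/255)**.5
cv2.imwrite('pics/w6.png',cv2.resize(c.astype(np.uint8),(800,600),interpolation=cv2.INTER_CUBIC))
E
```

```text
[0.45238658 0.18615002 0.2390064 ] [[-9.98494095e-01  5.48255817e-02 -1.92323217e-03]
 [ 5.48267164e-02  9.98495737e-01 -5.42263429e-04]
 [ 1.89060921e-03 -6.46891336e-04 -9.99998004e-01]] [-0.0788097  -0.63688141 -1.23144588]
```

View pics/w6.png

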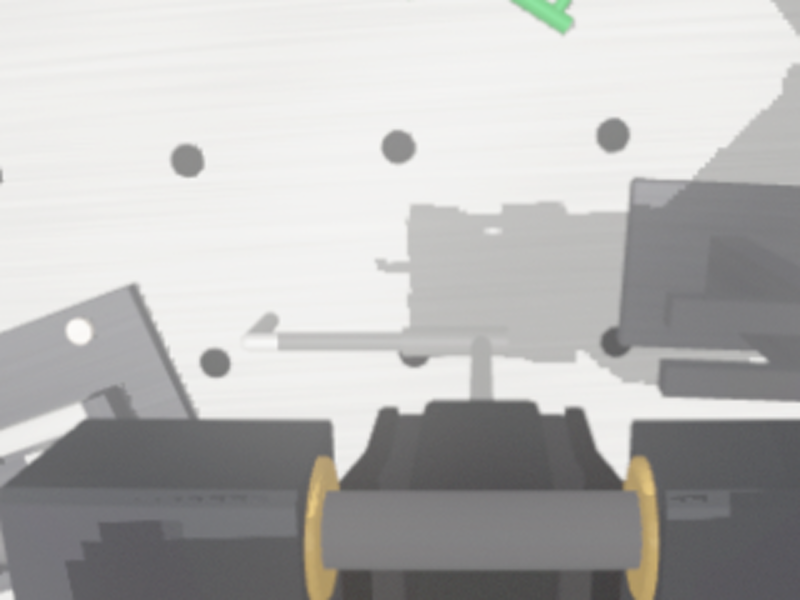

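The foot sits in the hand exactly as before (shaft at column 252.8 both times), and the prongs are ahead at the right, about (668,300) and (660,390). I'll retrace the way I came out.

>>> step_arm:
  linear:
    - [0, 0, 40]
    - [0, 0, 32.5]
    - [-1.5, 35, 0]
    - [-1, 25, 0]
    - [-1, 19, 0]
    - [0, 0, 0]
    - [0, 0, 0]
  delta_rot:
    - [0, 0, 0]
    - [0, 0, 0]
    - [0, 0, 0]
    - [0, 0, 0]
    - [0, 0, 0]
    - [0, 0, 0]
    - [0, 0, 0]
  grip: [15, 15, 15, 15, 15, 15, 15]

```text
time_s: 25.02
tcp_pos: [0.4609, 0.2644, 0.1676]
ee_rot: [[-0.998, 0.057, -0.0], [0.057, 0.998, -0.0], [0.0, -0.0, -1.0]]
wrist_force: [0.8, -0.6, -0.8]
gripper_width: 0.273
gripper_force: 30.0
```

>>> step_arm:
  linear:
    - [0.8, 0.7, 5]
    - [0, 0, 4]
    - [0, 0, 3]
    - [0, 0, 0]
    - [0, 0, 0]
  delta_rot:
    - [0, 0, 0]
    - [0, 0, 0]
    - [0, 0, 0]
    - [0, 0, 0]
    - [0, 0, 0]
  grip: [15, 15, 15, 15, 15]

```text
time_s: 25.65
tcp_pos: [0.4605, 0.2655, 0.1556]
ee_rot: [[-0.998, 0.057, 0.0], [0.057, 0.998, 0.0], [-0.0, 0.0, -1.0]]
wrist_force: [0.1, 0.1, -1.7]
gripper_width: 0.277
gripper_force: 30.0
```

>>> step_arm:
  linear:
    - [0, 0, 0.8]
    - [0, 0, 0]
    - [0, 0, 0]
  delta_rot:
    - [0, 0, 0]
    - [0, 0, 0]
    - [0, 0, 0]
  grip: [15, 15, 15]

```text
time_s: 26.02
tcp_pos: [0.4604, 0.2655, 0.1548]
ee_rot: [[-0.998, 0.057, 0.0], [0.057, 0.998, 0.0], [-0.0, 0.0, -1.0]]
wrist_force: [0.4, 0.9, -2.2]
gripper_width: 0.272
gripper_force: 30.0
```

>>> step_arm:
  linear:
    - [0, 0, 0]
    - [0, 0, 0]
    - [0, 0, 0]
    - [0, 0, 0]
    - [0, 0, 0]
    - [0, 0, 0]
    - [0, 0, 0]
    - [0, 0, 0]
  delta_rot:
    - [0, 0, 0]
    - [0, 0, 0]
    - [0, 0, 0]
    - [0, 0, 0]
    - [0, 0, 0]
    - [0, 0, 0]
    - [0, 0, 0]
    - [0, 0, 0]
  grip: [32, 45, 60, 87, 87, 87, 87, 87]

```text
time_s: 27.02
tcp_pos: [0.4604, 0.2654, 0.1547]
ee_rot: [[-0.998, 0.057, -0.0], [0.057, 0.998, -0.0], [0.0, -0.0, -1.0]]
wrist_force: [0.2, -0.2, -0.5]
gripper_width: 0.984
gripper_force: 0.0
```

>>> step_arm:
  linear:
    - [0, 0, -30]
    - [0, 0, -50]
    - [0, 0, -50]
    - [0, 0, -50]
    - [0, 0, 0]
    - [0, 0, 0]
  delta_rot:
    - [0, 0, 0]
    - [0, 0, 0]
    - [0, 0, 0]
    - [0, 0, 0]
    - [0, 0, 0]
    - [0, 0, 0]
  grip: [87, 87, 87, 87, 87, 87]

```text
time_s: 27.78
tcp_pos: [0.46, 0.2653, 0.3342]
ee_rot: [[-0.998, 0.057, -0.001], [0.057, 0.998, -0.0], [0.001, -0.0, -1.0]]
wrist_force: [-0.3, -0.7, -0.2]
gripper_width: 1.001
gripper_force: 0.0
```

```bash
python3 - <<'E'
from h import *
a=cam('wrist')['img'];t=capture('top')['img']
f=lambda c:cv2.resize((255*(c[:,:,::-1]/255.)**.5).astype(np.uint8),(400,300),interpolation=cv2.INTER_CUBIC)
cv2.imwrite('pics/end.png',np.vstack([np.hstack([f(a[90:234,150:342]),f(t[150:246,160:288])]),np.hstack([f(t[150:246,250:378]),f(t)])]))
print(sense()['tcp_pos'],sense()['gripper_width'])
E
```

```text
[0.45985845 0.26506024 0.33321704] 0.9990890324735243
```

View pics/end.png

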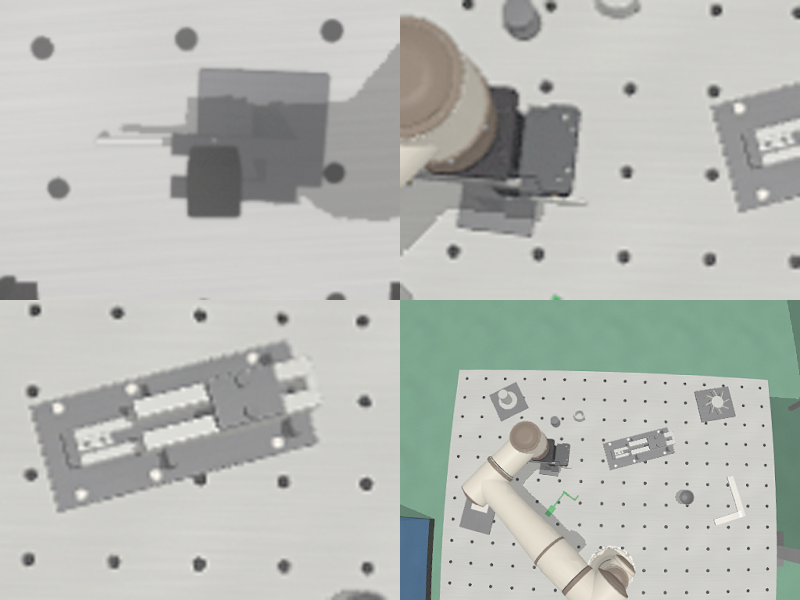

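The rod hangs upright in the fork (handle at (214,182), top left), the key lies against the stop (near (95,440), bottom left), and the bystanders are where they were. I'll hand it in.

```bash
python3 -c "
from station import *
print(finish_job())"
```

```text
the job is handed in; nothing more can be done
None
```

The job is handed in, with no verdict returned: the key was drawn out and held against the stop at about 6–6.5 N (wrist reading, just under the 7 N asked) for over a second, the rod hangs back in its fork, and the final images show the other pieces in place.

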